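Close the bench caliper on a cast housing

ROBOT

A 6-joint arm with a two-finger parallel gripper is mounted at the origin on a cart in front of the work surface, level with it; the furniture and walls round the work are solid. World frame = base frame: x ahead of the robot, y to its left, z up, the work surface at z = 0. Lengths are in m, angles in rad, forces in N, time in s.
With the tool pointing down it reaches from about 0.325 to 0.85 m from the base axis. Payload 4.4 kg.
Tool frame: the origin (TCP) lies midway between the tips of the shut fingers; the grasp point (between the pads) lies 19 mm behind it; y points along the fingers, z is the direction in which the jaws open and shut, and the axes are right-handed (so a half turn about y gives the same grasp; the last joint's range is limited). The gripper opens to 94 mm and grips with 3 to 60 N. Pads are 16 mm wide; open, the fingers measure 119 mm over their backs; the gripper's body (75 mm by 177 mm) begins 78 mm behind the grasp point.
Start: joints at [1.089, 0.207, 1.542, -0, 1.393, -0.15], TCP at [0.187, 0.544, 0.184] pointing down, gripper open.
Joint ranges: [-2.73, 2.73], [-0.86, 2.22], [0.23, 2.46], [-1.11, 4.25], [0.08, 2.63], [-2.82, 2.82]. Speed limits (rad/s): [2.79, 2.79, 3.14, 3.14, 3.14, 3.14].

INTERFACE

Orientations are given as a unit quaternion [w, x, y, z].
In Python, from cell import monitor, vision, hand_in gives the robot as it stands. The module is installed in compiled form; this text tells all that it offers.
- The arm moves only by the tool arm_command, never from a script. Its argument "rows" is a list of rows, each an object with "claw": the opening, from -1 (shut) to 1 (fully open), so that 0 is half open; "xyz": the shift along the world's x, y, z in cm, a list of three; "twist": the turn about the world's z in rad. A call has exactly 10 rows; each row is the pose to reach, as a shift and turn from the pose commanded when the call began; what a row does not reach only later rows make up. A row lasts 1/8 s, in which the tool goes at most 62.5 mm and 10.7 degrees, less where a joint would pass 70% of its speed; a pose out of reach is approached as far as the arm can. A call with a gripper value outside its range is refused whole. The fingers move at their own pace and stop on an object; "newtons" is the grip in N (left out, the last holds). Time passes only in rows, so rows that repeat a pose let the fingers close, or fill a call up. It gives the time, the measured TCP pose, the force and the opening at its end, in the units of the state.
- monitor.state(): the state, without advancing time (a new reading comes with each control period).
- vision.capture(name): name is "side" or "top" or "wrist"; returns a dict with "pixels" (384x512x3 uint8, red, green, blue), "mtx" (3x3 intrinsics, pixels), "rvec" (rotation vector, rad) and "tvec" (3), from world to camera coordinates, as OpenCV has them. Camera axes: x right, y down, z forward; pixel columns grow to the right and rows downward; lengths in m; the calibration is good to about 2 mm. A picture is of the moment at which its call begins. There is no depth.
- hand_in(): hands the job in, once; it reports no verdict.
The state is a dict: "time": time; "q": joint angles; "joint_velocities": joint speeds; "joint_torque": joint torques, N m; "eef_pos": TCP position; "orientation": TCP orientation; "contact_force": force on the tool from outside, world axes, zero at the start; "torque": the same for the moment, N m; "width": finger opening in m.
Only numpy, scipy, OpenCV 4.12 (cv2) and the standard library are available. Lean on these libraries where they do the work, as an engineer would, in place of code of your own. Each camera call takes 0.05 s, during which the arm holds its last target. There are 200 camera calls.

TASK

Lay the loose cast aluminium housing flat on the bench caliper's plate, lengthwise between the two jaws, and let go of it with the sliding jaw still clear of it. Then slide the jaw in by its black thumb lug until the housing sits square against both jaws, press the housing with a measuring force of about 9 N (6 to 12 N counts, over 15 N spoils the reading) for a second without cocking the jaw, and leave the caliper closed on it. Leave the other parts lying nearby alone.

Things in the scene. Friction and masses are not known exactly. Their poses are not given: they have to be found in the camera images.
- caliper: Bench caliper, fixed: dark plate 160 (x) x 270 (y) mm on low feet, origin below its centre at bench level, plate top z = 22 mm. Steel beam (14 mm wide, top z = 48) along y at x = -60, on the robot's side. Fixed jaw at the -y end, sliding jaw from the +y end; both aluminium bars at z = 25 to 47 that reach from the beam to x = +55. The part belongs midway across the jaws, at x = +20.
- anvil_mark (a point): Nominal place of the fixed jaw's flat measuring face, which looks to the caliper's +y; caliper coordinates x = +20, y = -100, z = 36 mm, axes as the caliper's. The fixed jaw is clamped on the beam up to 13 mm either side of this mark (differs each time, not measured), so where the housing comes to a stop must be felt.
- jaw_face (a point): The middle of the sliding jaw's flat measuring face, which looks to the caliper's -y; caliper coordinates x = +20, z = 36 mm, y = 60 mm minus the slide's travel. When the jaw is closed the housing's centre is 55 mm to the -y side of this point.
- jaw: Sliding jaw, grey slider (30 x 46 mm, top z = 54 mm) and thumb lug in one piece; origin on the beam axis in its measuring face's plane, 14 mm over the bench; axes as the caliper's when square. Has springy play (40 N m/rad) about the vertical at its origin: a hard push cocks it, as the part sits 50 to 110 mm off the beam. 9 N on the part: about 0.013 rad; over 0.03 rad is too much.
- thumb_lug (a point): Centre of the black upright thumb lug on top of the slider, over the beam: 24 (x) x 12 (y) x 28 mm high (z = 54 to 82 mm), 26 mm behind (+y of) the jaw's measuring face. Push its +y face, or pinch it across the 12 mm.
- jaw_slide (a joint): Travel of the sliding jaw along the beam in m: 0 fully open, grows as the jaw closes (moves to the caliper's -y); 0.037 to 0.063 when closed on the housing. The slide drags with about 3 N of friction at any speed (plus 8 N per m/s) and stays where it is left; this comes on top of the force on the housing.
- housing_center (a point): Centre (half-way up, 13 mm over its underside) of the loose cast aluminium housing half, an open tray 60 (x) x 110 (y) mm with outer walls 26 mm high, about 0.14 kg. It lies open side up; measured over its 110 mm length (own y along the caliper's y, either way round); grip it across the 60 mm.
- housing: The same housing; origin at the centre of its underside. Sliding it over the plate takes 0.5 to 2 N.
- front_block: Bystander: small dark locating block with steel clip, 26 x 62 x 28 mm, origin at the centre of its underside, on the robot's side of the caliper. Not to be moved.
- back_block: Bystander: small dark locating block with steel clip, 24 x 63 x 28 mm, origin at the centre of its underside, on the cardboard mat to the left of the caliper. Not to be moved.
- cap: Bystander: round red cap, 33 mm across, 14 mm high, origin at the centre of its underside, on the cardboard mat. Not to be moved.

How it is judged:
On the way, in this order (a step that is already met when the one before it is completed fails the run):
1. the housing lies flat on the plate, lengthwise between the jaws, let go of and clear of the sliding jaw (x of housing_center in the frame of anvil_mark between -0.022 and 0.022 m and angle between housing_center's own z axis and vertical below 0.06 rad and z of housing_center in the frame of anvil_mark between -0.004 and 0.004 m and y of housing_center in the frame of anvil_mark between 0.04 and 0.092 m and angle between the y axis of housing and the y axis of caliper, either way round below 0.2 rad and contact force between each of the fingers, jaw and housing below 0.1 N and linear speed of housing below 0.02 m/s), for 0.2 s.
2. the sliding jaw presses the housing against the fixed jaw with 6 to 12 N, for half a second (x of housing_center in the frame of anvil_mark between -0.022 and 0.022 m and angle between housing_center's own z axis and vertical below 0.06 rad and z of housing_center in the frame of anvil_mark between -0.004 and 0.004 m and y of housing_center in the frame of jaw_face between -0.058 and -0.052 m and contact force between jaw and housing between 6 and 12 N and contact force between the fingers and housing below 0.1 N and angle between the y axis of housing and the y axis of caliper, either way round below 0.04 rad), for 0.5 s.
At the end, for the whole second after the job is handed in: The housing lies flat on the plate, within 22 mm of the middle across the beam, along the beam within 0.03 rad, stopped at the fixed jaw (centre 40 to 70 mm from its mark); the sliding jaw rests on it (within 1.8 mm), square within 0.02 rad; all at rest and let go (x of housing_center in the frame of anvil_mark between -0.022 and 0.022 m and angle between housing_center's own z axis and vertical below 0.06 rad and z of housing_center in the frame of anvil_mark between -0.004 and 0.004 m and y of housing_center in the frame of anvil_mark between 0.04 and 0.07 m and y of housing_center in the frame of jaw_face between -0.0568 and -0.0532 m and angle between the y axis of housing and the y axis of caliper, either way round below 0.03 rad and angle between the y axis of jaw and the y axis of caliper, either way round below 0.02 rad and linear speed of housing below 0.005 m/s and contact force between the fingers and jaw below 0.1 N); the robot touches nothing.
It fails at once if the sliding jaw presses the housing with more than 15 N (contact force between jaw and housing above 15 N).
It fails at once if the sliding jaw is cocked by more than 0.03 rad (angle between the y axis of jaw and the y axis of caliper, either way round above 0.03 rad).
It fails at once if a bystander is moved by more than 15 mm (distance of any of front_block, back_block, cap from where it was at the start of the episode above 0.015 m).
It also fails if it takes over 72 s, if anything falls off the work surface, if the arm or the gripper's body presses on something with over 40 N, if the wrist force passes 120 N, or if a joint passes its speed limit or range.

## Working session

There is one attempt and no reset: what is moved stays moved. The work goes in short steps, Python scripts to look and compute and a tool call to move; the robot and the scene stay as the last step left them, time stands still between calls to the robot, and variables do not carry over. Pictures are saved under pics/ and viewed, about 8 in all and at most 12, crops included, and the job is handed in when it is done.

Besides the shell and the picture viewer there is one more tool, called after "Emit:" by a JSON object that holds its "method" and its "body", one argument or row to a line. arm_command: Moves the arm, as the interface text tells. Its arguments: {"type":"object","properties":{"rows":{"type":"array","items":{"type":"object","properties":{"claw":{"type":"number"},"xyz":{"type":"array","items":{"type":"number"}},"twist":{"type":"number"}}}},"newtons":{"type":"number"}},"required":["rows"]}

```bash
mkdir -p pics; cat > h.py <<'E'
import numpy as np, cv2
from cell import monitor, vision
def cap(n,save=None):
    c=vision.capture(n)
    if save: cv2.imwrite(f'pics/{save}.png',c['pixels'][...,::-1])
    return c
def ray(c,uv,z):
    R=cv2.Rodrigues(np.array(c['rvec'],float))[0];t=np.array(c['tvec'],float).ravel();K=np.array(c['mtx'],float)
    p=cv2.undistortPoints(np.array(uv,float).reshape(-1,1,2),K,None).reshape(-1,2)
    d=np.c_[p,np.ones(len(p))]@R; o=-R.T@t
    return o+d*((z-o[2])/d[:,2])[:,None]
def proj(c,P):
    return cv2.projectPoints(np.array(P,float).reshape(-1,1,3),np.array(c['rvec'],float),np.array(c['tvec'],float),np.array(c['mtx'],float),None)[0].reshape(-1,2)
E
python3 - <<'E'
from h import *
a=cap('top','t0');b=cap('side','s0')
import pickle;pickle.dump((a,b),open('c0.pkl','wb'))
print(monitor.state())
for c in(a,b):
    R=cv2.Rodrigues(np.array(c['rvec']))[0];print(-R.T@np.array(c['tvec']).ravel())
E
```

```text
{'time': 0.1, 'q': array([ 1.08948151e+00,  2.07385926e-01,  1.54277461e+00, -6.99350828e-06,
        1.39348569e+00, -1.50485192e-01]), 'joint_velocities': array([-0.00085958, -0.00133465, -0.00310383, -0.00029897, -0.0001546 ,
       -0.00214593]), 'joint_torque': array([-6.71756170e-04, -3.71863639e+01, -2.82293504e+01,  7.00349500e-02,
        3.11770162e-02, -4.35860397e-05]), 'eef_pos': array([0.18642638, 0.54313884, 0.18269522]), 'orientation': array([-0.6967637 ,  0.69814545, -0.11665602,  0.11620952]), 'contact_force': array([-0.15794277, -0.35396693, -0.42057338]), 'torque': array([0.01249091, 0.01656838, 0.02106294]), 'width': 0.09419380716709716}
[0.42532865 0.1879447  0.90861432]
[0.36898355 0.89618136 0.5385203 ]
```

View pics/t0.png

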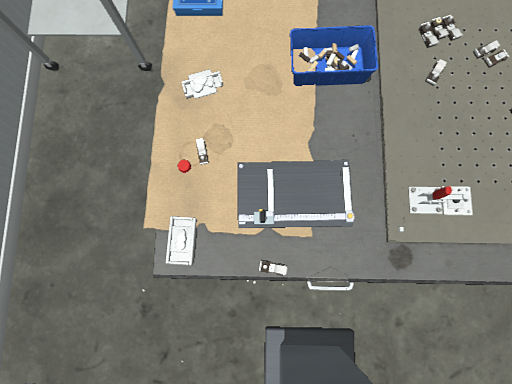

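View pics/s0.png

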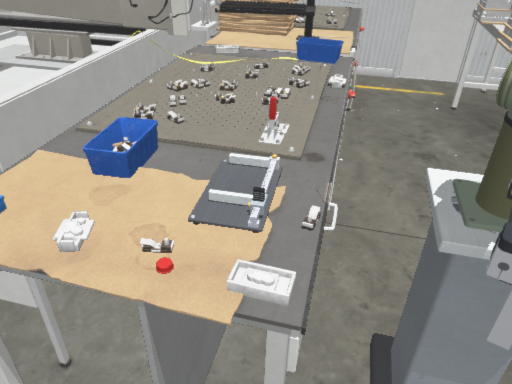

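The top view shows the caliper plate at about (295,193) with its lug at (262,215), and the housing tray at (181,241). The blocks are at (202,151) and (273,268), and the cap is at (184,166). The side view agrees: tray at (262,281), caliper at (240,190).

```bash
python3 - <<'E'
from h import *
import pickle
a,b=pickle.load(open('c0.pkl','rb'))
im=a['pixels'];g=im.min(2)
m=np.zeros(g.shape,np.uint8);m[205:275,155:205]=(g[205:275,155:205]>150)
cs=max(cv2.findContours(m,cv2.RETR_EXTERNAL,cv2.CHAIN_APPROX_NONE)[0],key=cv2.contourArea)
r=cv2.minAreaRect(cs);print('housing px',r)
bp=cv2.boxPoints(r);P=ray(a,bp,.026);print('H box z26',P.round(4),P.mean(0))
print('edges',[np.linalg.norm(P[i]-P[i-1]).round(4) for i in range(4)])
# plate: dark/bluish
sub=im[150:240,225:365].astype(int)
print(im[205,290],im[180,310],im[240,290],im[150,335],im[180,365])
mx=im.max(2);pm=np.zeros(g.shape,np.uint8);pm[150:240,225:365]=(mx[150:240,225:365]<82)
cv2.imwrite('pics/x.png',np.hstack([cv2.resize(im[150:285,150:360,::-1],None,fx=3.8,fy=3.8,interpolation=cv2.INTER_CUBIC)]))
print('proj tcp',proj(a,[monitor.state()['eef_pos'],[0,0,0]]),proj(b,[monitor.state()['eef_pos'],[0,0,0]]))
E
```

```text
housing px ((180.37623596191406, 240.2376251220703), (26.26898193359375, 48.55781173706055), 5.710592269897461)
H box z26 [[0.4232 0.4145 0.026 ]
 [0.5352 0.41   0.026 ]
 [0.53   0.3479 0.026 ]
 [0.4184 0.3538 0.026 ]] [0.47668524 0.38153845 0.026     ]
edges [np.float64(0.0609), np.float64(0.1121), np.float64(0.0623), np.float64(0.1117)]
[101 107 112] [ 99 104 109] [116 119 116] [118 118 116] [117 120 118]
proj tcp [[ 62.81271481 396.21740697]
 [348.81377529 468.94272951]] [[493.57147539 323.90537341]
 [502.23865348 208.72920518]]
```

View pics/x.png

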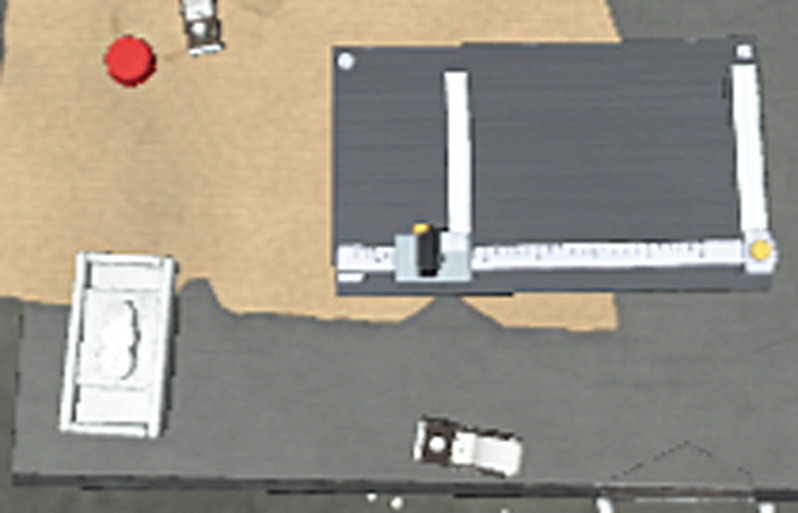

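The enlarged view shows the plate corners (crop px) at (333,47), (757,38), (770,290) and (336,294). The beam runs from (338,258) to (745,250), the sliding jaw's face is at u≈470, and the lug top is at (428,250).

```bash
python3 - <<'E'
from h import *
import pickle
a,b=pickle.load(open('c0.pkl','rb'))
f=lambda uv:150+(np.array(uv)+.5)/3.8-.5
P=ray(a,f([(333,47),(757,38),(770,290),(336,294)]),.022)
print(P.round(4),P.mean(0)); print([np.linalg.norm(P[i]-P[i-1]).round(4) for i in range(4)])
B=ray(a,f([(338,258),(480,255),(745,250)]),.048);print('beam',B.round(4))
L=ray(a,f([(430,228),(430,250)]),.082);print('lug',L.round(4))
J=ray(a,f([(468,72),(470,232),(445,72),(734,66),(744,235)]),.047);print('jaws',J.round(4))
d=(P[0]+P[3]-P[1]-P[2])/2;yaw1=np.arctan2(-d[0],d[1]);d=B[0]-B[2];yaw2=np.arctan2(-d[0],d[1]);print('yaw',yaw1,yaw2)
# plate refine: bluish mask
im=a['pixels'].astype(int);m=((im[...,2]-im[...,0])>5)
mm=np.zeros(m.shape,np.uint8);mm[150:240,225:365]=m[150:240,225:365]
mm=cv2.morphologyEx(mm,cv2.MORPH_CLOSE,np.ones((9,9)))
cs=max(cv2.findContours(mm,cv2.RETR_EXTERNAL,cv2.CHAIN_APPROX_NONE)[0],key=cv2.contourArea)
Q=ray(a,cs.reshape(-1,2),.022)[:,:2];r=cv2.minAreaRect(Q.astype(np.float32));print('mask',r)
E
```

```text
[[ 0.6666  0.2544  0.022 ]
 [ 0.6757 -0.0141  0.022 ]
 [ 0.5162 -0.0176  0.022 ]
 [ 0.5094  0.2483  0.022 ]] [0.59197442 0.11776962 0.022     ]
[np.float64(0.1574), np.float64(0.2687), np.float64(0.1596), np.float64(0.266)]
beam [[0.5286 0.2459 0.048 ]
 [0.5317 0.1607 0.048 ]
 [0.5372 0.0026 0.048 ]]
lug [[0.5428 0.1908 0.082 ]
 [0.53   0.1906 0.082 ]]
jaws [[0.6449 0.1689 0.047 ]
 [0.5457 0.1668 0.047 ]
 [0.6448 0.1831 0.047 ]
 [0.6507 0.0061 0.047 ]
 [0.5464 0.0027 0.047 ]]
yaw 0.029703846840327962 0.03541589832637435
mask ((0.5963917970657349, 0.11762315034866333), (0.18330739438533783, 0.27185776829719543), 4.139562606811523)
```

Emit:
{"method": "arm_command", "body": {
  "rows": [
    {"xyz": [4,-2.2,-0.5],"twist": 0.05,"claw": 1},
    {"xyz": [9,-5,-1.5],"twist": 0.1,"claw": 1},
    {"xyz": [14,-8,-3],"twist": 0.15,"claw": 1},
    {"xyz": [19,-10.6,-4.5],"twist": 0.2,"claw": 1},
    {"xyz": [24,-13.4,-6],"twist": 0.25,"claw": 1},
    {"xyz": [27,-15,-7],"twist": 0.28,"claw": 1},
    {"xyz": [29,-16.2,-7.4],"twist": 0.285,"claw": 1},
    {"xyz": [29,-16.2,-7.4],"twist": 0.285,"claw": 1},
    {"xyz": [29,-16.2,-7.4],"twist": 0.285,"claw": 1},
    {"xyz": [29,-16.2,-7.4],"twist": 0.285,"claw": 1}
  ],
  "newtons": 25
}}

```text
time: 1.35
eef_pos: [0.4758, 0.3827, 0.11]
orientation: [0.707, -0.707, 0.016, -0.016]
contact_force: [-0.4, -0.0, -0.4]
width: 0.0938
```

```bash
python3 - <<'E'
from h import *
from scipy.spatial.transform import Rotation as Ro
c=cap('wrist','w1');s=monitor.state();q=s['orientation'];print(s['eef_pos'],s['contact_force'])
z=Ro.from_quat([*q[1:],q[0]]).as_matrix();print(z.round(3),np.arctan2(z[1,2],z[0,2]))
import pickle;pickle.dump(c,open('c1.pkl','wb'))
print(proj(c,[[.4768,.3815,.026],[.4232,.4145,.026],[.5352,.41,.026],[.53,.348,.026],[.418,.354,.026]]))
E
```

```text
[0.47589777 0.38269529 0.11011493] [0.13346736 0.25075103 0.13955375]
[[ 0.999  0.     0.044]
 [-0.044  0.     0.999]
 [ 0.    -1.     0.   ]] 1.5265165603251516
[[249.17398836 196.09629569]
 [283.8565647  135.88948219]
 [281.14007003 252.3687031 ]
 [217.3400017  250.06166413]
 [214.72879284 133.00442365]]
```

View pics/w1.png

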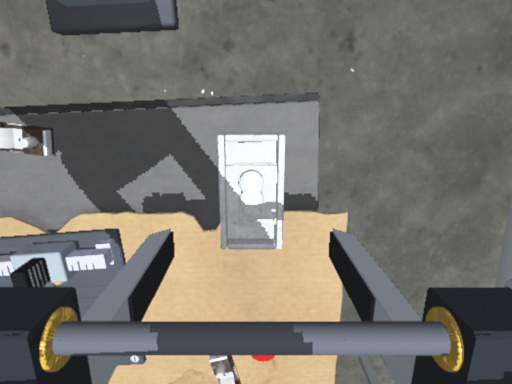

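The wrist view shows the tray upright at columns 219–284 and rows 135–247, within 2–4 px of the prediction, and aligned with the fingers. I'll go down and grip.

Emit:
{"method": "arm_command", "body": {
  "rows": [
    {"xyz": [-0.2,0,-3],"twist": 0,"claw": 1},
    {"xyz": [-0.2,0,-6],"twist": 0,"claw": 1},
    {"xyz": [-0.2,0,-9],"twist": 0,"claw": 1},
    {"xyz": [-0.2,0,-10.4],"twist": 0,"claw": 1},
    {"xyz": [-0.2,0,-10.4],"twist": 0,"claw": 1},
    {"xyz": [-0.2,0,-10.4],"twist": 0,"claw": 0.1},
    {"xyz": [-0.2,0,-10.4],"twist": 0,"claw": 0},
    {"xyz": [-0.2,0,-10.4],"twist": 0,"claw": 0},
    {"xyz": [-0.2,0,-10.4],"twist": 0,"claw": 0},
    {"xyz": [-0.2,0,-10.4],"twist": 0,"claw": 0}
  ],
  "newtons": 20
}}

```text
time: 2.65
eef_pos: [0.4748, 0.3818, 0.0059]
orientation: [0.707, -0.707, 0.016, -0.016]
contact_force: [-0.5, -0.8, 0.1]
width: 0.0489
```

```bash
python3 - <<'E'
from h import *
c=cap('wrist','w2');d=cap('side');s=monitor.state();print(s['width'],s['contact_force'],s['eef_pos'])
im=np.hstack([cv2.resize(c['pixels'],(400,300)),cv2.resize(d['pixels'][190:340,180:380],(400,300),interpolation=cv2.INTER_CUBIC)])
cv2.imwrite('pics/w2.png',im[...,::-1])
E
```

```text
0.04738871040882113 [ 0.46770195  0.12008894 -0.10146139] [0.47476633 0.38179948 0.0057452 ]
```

View pics/w2.png

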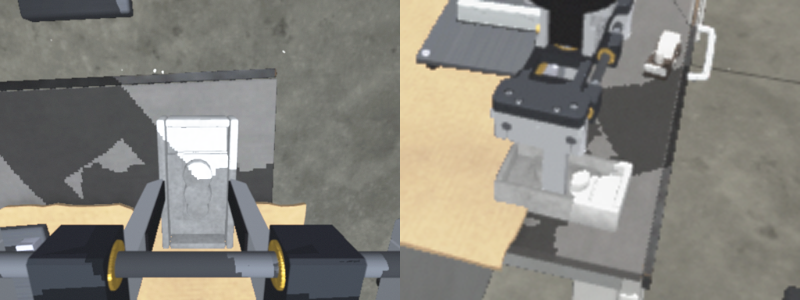

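Emit:
{"method": "arm_command", "body": {
  "rows": [
    {"xyz": [0,0,0],"claw": -0.05},
    {"xyz": [0,0,0],"claw": -0.1},
    {"xyz": [0,0,0],"claw": -0.1},
    {"xyz": [0,0,0],"claw": -0.1},
    {"xyz": [0,0,0],"claw": -0.1},
    {"xyz": [0,0,0],"claw": -0.1},
    {"xyz": [0,0,0],"claw": -0.1},
    {"xyz": [0,0,0],"claw": -0.1},
    {"xyz": [0,0,0],"claw": -0.1},
    {"xyz": [0,0,0],"claw": -0.1}
  ],
  "newtons": 20
}}

```text
schema error: expected keys claw, xyz, twist
```

```bash
python3 - <<'E'
from h import *
d=cap('side');s=monitor.state();print(s['width'],s['contact_force'],s['eef_pos'])
P=s['eef_pos'];print((proj(d,[P,P+[0,.0235,0],P+[0,-.0235,0],P+[0,.03,0]])-[200,215])*5)
cv2.imwrite('pics/s3.png',cv2.resize(d['pixels'][215:325,200:340,::-1],None,fx=5,fy=5,interpolation=cv2.INTER_CUBIC))
E
```

```text
0.04726186029432347 [ 0.54986069  0.18253219 -0.21803125] [0.47475791 0.38176971 0.00572598]
[[306.04783932 345.01760761]
 [290.37266492 392.96527085]
 [320.92800814 299.5017297 ]
 [285.88802018 406.68302802]]
```

View pics/s3.png

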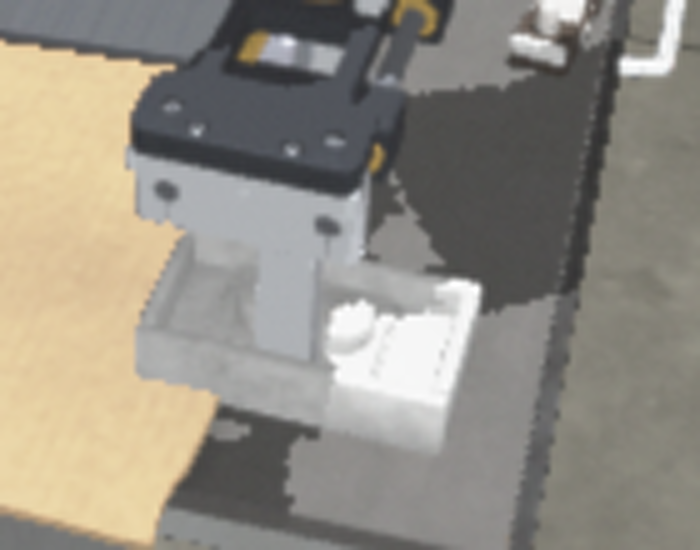

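Emit:
{"method": "arm_command", "body": {
  "rows": [
    {"xyz": [0,0,0],"twist": 0,"claw": 0.2},
    {"xyz": [0,0,0],"twist": 0,"claw": 0.4},
    {"xyz": [0,0,0],"twist": 0,"claw": 0.5},
    {"xyz": [0,0,0],"twist": 0,"claw": 0.5},
    {"xyz": [0,0,0],"twist": 0,"claw": 0.5},
    {"xyz": [0,0,0],"twist": 0,"claw": 0.5},
    {"xyz": [0,0,0],"twist": 0,"claw": 0.5},
    {"xyz": [0,0,0],"twist": 0,"claw": 0.5},
    {"xyz": [0,0,0],"twist": 0,"claw": 0.5},
    {"xyz": [0,0,0],"twist": 0,"claw": 0.5}
  ],
  "newtons": 10
}}

```text
time: 4.05
eef_pos: [0.4747, 0.3818, 0.0057]
orientation: [-0.707, 0.707, -0.016, 0.016]
contact_force: [0.8, -0.2, -0.3]
width: 0.0705
```

```bash
python3 - <<'E'
from h import *
import pickle
a0,b0=pickle.load(open('c0.pkl','rb'))
d=cap('side');w=cap('wrist');s=monitor.state();print(s['width'],s['contact_force'],s['eef_pos'])
R=lambda i:cv2.resize(i,(400,300),interpolation=cv2.INTER_CUBIC)
im=np.vstack([np.hstack([R(d['pixels'][230:320,210:330]),R(b0['pixels'][230:320,210:330])]),np.hstack([R(w['pixels'][140:320,140:380]),R(b0['pixels'][195:285,30:150])])])
cv2.imwrite('pics/s4.png',im[...,::-1])
E
```

```text
0.07023094126126883 [ 0.10499518 -0.0741177   0.82380435] [0.47476722 0.38183219 0.00573466]
```

View pics/s4.png

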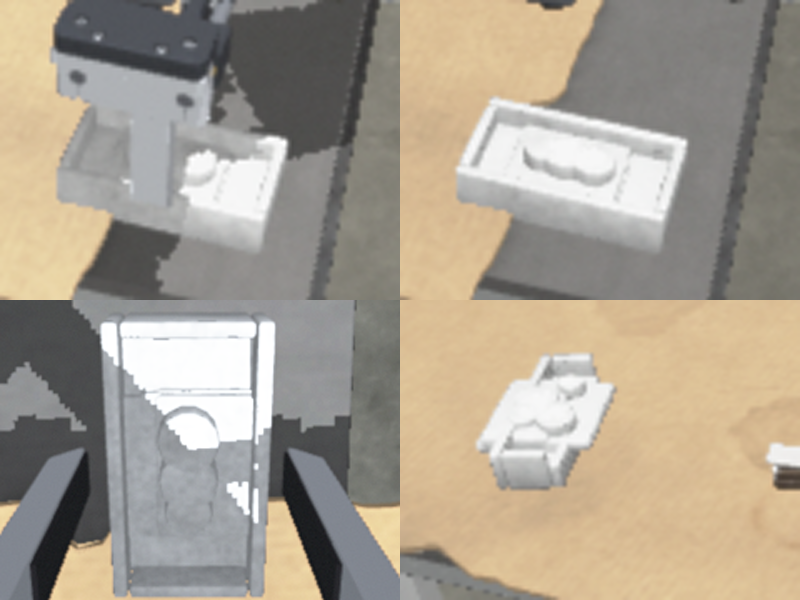

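The fingers now sit outside the walls at 70 mm. The earlier reading of 47 mm seems to have put them through the walls, so I'll close again slowly and gently and watch where they stop.

Emit:
{"method": "arm_command", "body": {
  "rows": [
    {"xyz": [0,0,0],"twist": 0,"claw": 0.45},
    {"xyz": [0,0,0],"twist": 0,"claw": 0.4},
    {"xyz": [0,0,0],"twist": 0,"claw": 0.35},
    {"xyz": [0,0,0],"twist": 0,"claw": 0.3},
    {"xyz": [0,0,0],"twist": 0,"claw": 0.27},
    {"xyz": [0,0,0],"twist": 0,"claw": 0.24},
    {"xyz": [0,0,0],"twist": 0,"claw": 0.21},
    {"xyz": [0,0,0],"twist": 0,"claw": 0.18},
    {"xyz": [0,0,0],"twist": 0,"claw": 0.15},
    {"xyz": [0,0,0],"twist": 0,"claw": 0.15}
  ],
  "newtons": 10
}}

```text
time: 5.4
eef_pos: [0.4748, 0.3818, 0.0057]
orientation: [0.707, -0.707, 0.016, -0.016]
contact_force: [-0.5, -0.0, -0.4]
width: 0.0538
```

```bash
python3 - <<'E'
from h import *
d=cap('side');w=cap('wrist');s=monitor.state();print(s['width'],s['contact_force'],s['joint_torque'])
R=lambda i:cv2.resize(i,(400,300),interpolation=cv2.INTER_CUBIC)
im=np.hstack([R(d['pixels'][230:320,210:330]),R(w['pixels'][140:320,140:380])])
cv2.imwrite('pics/s5.png',im[...,::-1])
E
```

```text
0.05410415541179049 [-0.13155649 -1.20525367  0.51126881] [-2.37724566e-05 -4.31949878e+01 -2.34394473e+01  2.40327884e-02
  7.16693583e-02 -1.38379608e-05]
```

View pics/s5.png

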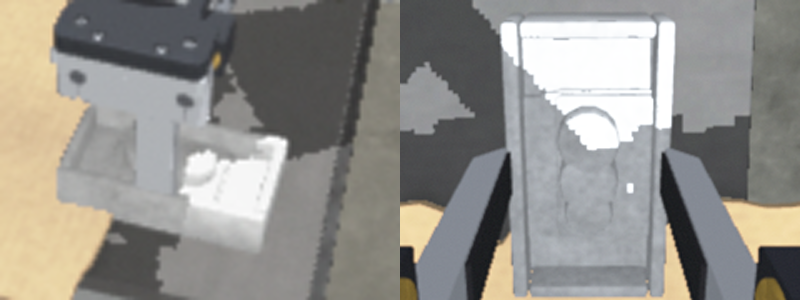

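Emit:
{"method": "arm_command", "body": {
  "rows": [
    {"xyz": [0,0,0],"twist": 0,"claw": 0},
    {"xyz": [0,0,0],"twist": 0,"claw": -0.2},
    {"xyz": [0,0,0],"twist": 0,"claw": -0.4},
    {"xyz": [0,0,0],"twist": 0,"claw": -0.6},
    {"xyz": [0,0,0],"twist": 0,"claw": -0.8},
    {"xyz": [0,0,0],"twist": 0,"claw": -0.8},
    {"xyz": [0,0,0],"twist": 0,"claw": -0.8},
    {"xyz": [0,0,0],"twist": 0,"claw": -0.8},
    {"xyz": [0,0,0],"twist": 0,"claw": -0.8},
    {"xyz": [0,0,0],"twist": 0,"claw": -0.8}
  ],
  "newtons": 10
}}

```text
time: 6.75
eef_pos: [0.4751, 0.382, 0.0061]
orientation: [0.707, -0.707, 0.016, -0.016]
contact_force: [-0.1, -0.6, 4.3]
width: 0.0092
```

```bash
python3 - <<'E'
from h import *
d=cap('side');w=cap('wrist');t=cap('top');s=monitor.state();print(s['width'],s['contact_force'],s['eef_pos'])
R=lambda i:cv2.resize(i,(400,300),interpolation=cv2.INTER_CUBIC)
im=np.vstack([np.hstack([R(d['pixels'][230:320,210:330]),R(w['pixels'][140:320,140:380])]),np.hstack([R(t['pixels'][180:300,120:280]),R(t['pixels'][50:110,170:250])])])
cv2.imwrite('pics/s6.png',im[...,::-1])
E
```

```text
0.009486049227915263 [-0.55432987 -0.6611483   4.26433618] [0.47510897 0.3819905  0.00612218]
```

View pics/s6.png

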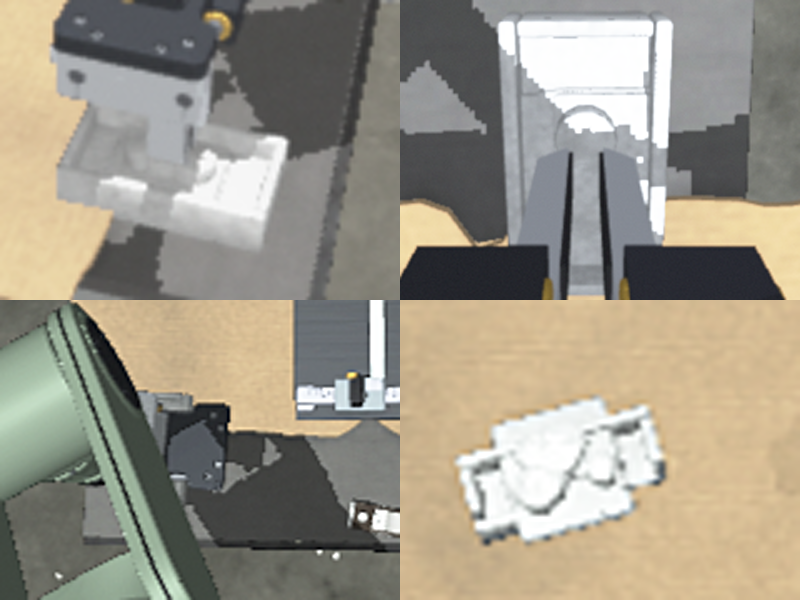

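The fingers close through the tray with almost no resistance. I'll measure the other casting numerically, and nudge sideways to see whether this tray has any substance.

Emit:
{"method": "arm_command", "body": {
  "rows": [
    {"xyz": [0,-0.3,0.1],"twist": 0,"claw": -0.8},
    {"xyz": [0,-0.6,0.1],"twist": 0,"claw": -0.8},
    {"xyz": [0,-0.9,0.1],"twist": 0,"claw": -0.8},
    {"xyz": [0,-1.2,0.1],"twist": 0,"claw": -0.8},
    {"xyz": [0,-1.5,0.1],"twist": 0,"claw": -0.8},
    {"xyz": [0,-1.8,0.1],"twist": 0,"claw": -0.8},
    {"xyz": [0,-2.1,0.1],"twist": 0,"claw": -0.8},
    {"xyz": [0,-2.4,0.1],"twist": 0,"claw": -0.8},
    {"xyz": [0,-2.4,0.1],"twist": 0,"claw": -0.8},
    {"xyz": [0,-2.4,0.1],"twist": 0,"claw": -0.8}
  ],
  "newtons": 10
}}

```text
time: 8.15
eef_pos: [0.4748, 0.3579, 0.0068]
orientation: [0.707, -0.707, 0.016, -0.016]
contact_force: [-0.6, 0.4, -0.1]
width: 0.0097
```

```bash
python3 - <<'E'
from h import *
import pickle
a0,b0=pickle.load(open('c0.pkl','rb'))
d=cap('side','s7');s=monitor.state();print(s['width'],s['contact_force'],s['eef_pos'])
def box(im,rect):
    x0,y0,x1,y1=rect;g=im.min(2);m=np.zeros(g.shape,np.uint8);m[y0:y1,x0:x1]=g[y0:y1,x0:x1]>185
    c=max(cv2.findContours(m,cv2.RETR_EXTERNAL,cv2.CHAIN_APPROX_NONE)[0],key=cv2.contourArea);return c
c=box(a0['pixels'],(175,60,230,105));P=ray(a0,c.reshape(-1,2),.026)[:,:2];print('other',cv2.minAreaRect(P.astype(np.float32)))
# tray bottom-right corner in side view before/after
for n,i in(('before',b0),('after',d)):
    g=i['pixels'].min(2);m=np.zeros(g.shape,np.uint8);m[255:310,215:310]=g[255:310,215:310]>150
    c=max(cv2.findContours(m,cv2.RETR_EXTERNAL,cv2.CHAIN_APPROX_NONE)[0],key=cv2.contourArea);c=c.reshape(-1,2);print(n,c.max(0),c[c.sum(1).argmax()])
E
```

```text
0.00919679453912328 [-0.89334667 -0.62562299  0.3138995 ] [0.47481996 0.35790762 0.00679528]
other ((0.8693621754646301, 0.3484446108341217), (0.06510322540998459, 0.10054144263267517), 17.642080307006836)
before [295 304] [287 304]
after [296 309] [287 305]
```

The tray stayed put while the fingers swept through its wall with no force. I'll check the floor: shut the fingers at the tray centre and press down lightly.

Emit:
{"method": "arm_command", "body": {
  "rows": [
    {"xyz": [0,0,3.5],"twist": 0,"claw": -1},
    {"xyz": [0,1,3.5],"twist": 0,"claw": -1},
    {"xyz": [0,2.4,3.5],"twist": 0,"claw": -1},
    {"xyz": [0,2.4,2.5],"twist": 0,"claw": -1},
    {"xyz": [0,2.4,1.5],"twist": 0,"claw": -1},
    {"xyz": [0,2.4,1],"twist": 0,"claw": -1},
    {"xyz": [0,2.4,0.5],"twist": 0,"claw": -1},
    {"xyz": [0,2.4,0.1],"twist": 0,"claw": -1},
    {"xyz": [0,2.4,-0.2],"twist": 0,"claw": -1},
    {"xyz": [0,2.4,-0.3],"twist": 0,"claw": -1}
  ],
  "newtons": 20
}}

```text
time: 9.45
eef_pos: [0.4749, 0.3817, 0.006]
orientation: [-0.707, 0.707, -0.016, 0.016]
contact_force: [-7.0, -4.2, 15.3]
width: 0.0
```

There is solid contact at z = 6 mm, the tray floor. Next I'll push an end wall from inside.

Emit:
{"method": "arm_command", "body": {
  "rows": [
    {"xyz": [0,0,0.5],"twist": 0,"claw": -1},
    {"xyz": [0,0,1],"twist": 0,"claw": -1},
    {"xyz": [1,0,1],"twist": 0,"claw": -1},
    {"xyz": [2,0,1],"twist": 0,"claw": -1},
    {"xyz": [3,0,1],"twist": 0,"claw": -1},
    {"xyz": [4,0,1],"twist": 0,"claw": -1},
    {"xyz": [5,0,1],"twist": 0,"claw": -1},
    {"xyz": [5.5,0,1],"twist": 0,"claw": -1},
    {"xyz": [6,0,1],"twist": 0,"claw": -1},
    {"xyz": [6,0,1],"twist": 0,"claw": -1}
  ],
  "newtons": 20
}}

```text
time: 10.7
eef_pos: [0.535, 0.3818, 0.0137]
orientation: [0.707, -0.707, 0.016, -0.016]
contact_force: [0.7, -0.7, -0.1]
width: 0.0007
```

```bash
python3 - <<'E'
from h import *
import pickle
a0,b0=pickle.load(open('c0.pkl','rb'))
d=cap('side');w=cap('wrist');s=monitor.state();print(s['width'],s['contact_force'],s['eef_pos'])
R=lambda i:cv2.resize(i,(400,300),interpolation=cv2.INTER_CUBIC)
im=np.vstack([np.hstack([R(d['pixels'][230:320,210:330]),R(b0['pixels'][230:320,210:330])]),np.hstack([R(w['pixels'])]*2)])
cv2.imwrite('pics/s8.png',im[...,::-1])
E
```

```text
8.360846111425083e-05 [-0.65166658 -0.07279819  0.02290434] [0.53450592 0.38182512 0.01369539]
```

View pics/s8.png

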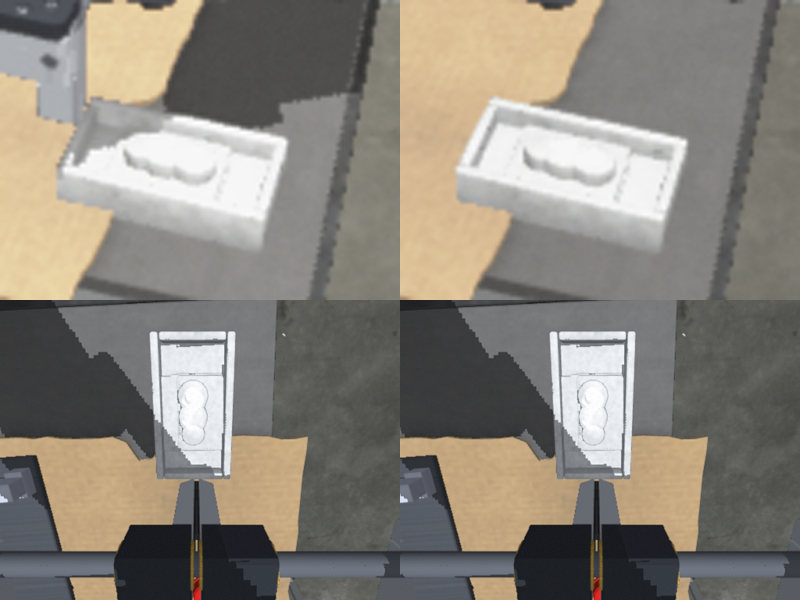

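The fingers also passed through the end wall, and the tray is unmoved. I'll feel the bench just outside the tray, to tell whether the 6 mm contact was the tray floor or the bench.

Emit:
{"method": "arm_command", "body": {
  "rows": [
    {"xyz": [1,0,0],"twist": 0,"claw": -1},
    {"xyz": [2,0,0],"twist": 0,"claw": -1},
    {"xyz": [3,0,0],"twist": 0,"claw": -1},
    {"xyz": [3,0,-0.4],"twist": 0,"claw": -1},
    {"xyz": [3,0,-0.7],"twist": 0,"claw": -1},
    {"xyz": [3,0,-0.9],"twist": 0,"claw": -1},
    {"xyz": [3,0,-1],"twist": 0,"claw": -1},
    {"xyz": [3,0,-1.1],"twist": 0,"claw": -1},
    {"xyz": [3,0,-1.1],"twist": 0,"claw": -1},
    {"xyz": [3,0,-1.1],"twist": 0,"claw": -1}
  ],
  "newtons": 20
}}

```text
time: 12.05
eef_pos: [0.5648, 0.3819, 0.0029]
orientation: [0.707, -0.707, 0.016, -0.016]
contact_force: [-0.7, 0.4, 0.5]
width: 0.0005
```

The bench is clear down to 3 mm there, so the tray's 6 mm floor is what I felt. I'll try a deeper grip that reaches the floor slab, with the tips at about z = 1.5 mm.

Emit:
{"method": "arm_command", "body": {
  "rows": [
    {"xyz": [0,0,4],"twist": 0,"claw": 1},
    {"xyz": [-3,0,6],"twist": 0,"claw": 1},
    {"xyz": [-6,0,6],"twist": 0,"claw": 1},
    {"xyz": [-9,0,6],"twist": 0,"claw": 1},
    {"xyz": [-9,0,6],"twist": 0,"claw": 1},
    {"xyz": [-9,0,6],"twist": 0,"claw": 1},
    {"xyz": [-9,0,3],"twist": 0,"claw": 1},
    {"xyz": [-9,0,1],"twist": 0,"claw": 1},
    {"xyz": [-9,0,-0.1],"twist": 0,"claw": 1},
    {"xyz": [-9,0,-0.1],"twist": 0,"claw": 1}
  ],
  "newtons": 20
}}

```text
time: 13.3
eef_pos: [0.4743, 0.3813, 0.0005]
orientation: [-0.706, 0.707, -0.017, 0.016]
contact_force: [0.4, 0.1, -0.2]
width: 0.0934
```

Emit:
{"method": "arm_command", "body": {
  "rows": [
    {"xyz": [0,0,0],"twist": 0,"claw": 0.5},
    {"xyz": [0,0,0],"twist": 0,"claw": 0.4},
    {"xyz": [0,0,0],"twist": 0,"claw": 0.3},
    {"xyz": [0,0,0],"twist": 0,"claw": 0.1},
    {"xyz": [0,0,0],"twist": 0,"claw": 0.1},
    {"xyz": [0,0,0],"twist": 0,"claw": 0.1},
    {"xyz": [0,0,0],"twist": 0,"claw": 0.1},
    {"xyz": [0,0,0],"twist": 0,"claw": 0.1},
    {"xyz": [0,0,0],"twist": 0,"claw": 0.1},
    {"xyz": [0,0,0],"twist": 0,"claw": 0.1}
  ],
  "newtons": 20
}}

```text
time: 14.55
eef_pos: [0.475, 0.382, 0.0022]
orientation: [0.707, -0.707, 0.016, -0.016]
contact_force: [-1.4, -0.5, 6.6]
width: 0.0593
```

The fingers now stop at 59 mm. I'll lift a little and check.

Emit:
{"method": "arm_command", "body": {
  "rows": [
    {"xyz": [0,0,0],"twist": 0,"claw": -0.3},
    {"xyz": [0,0,0],"twist": 0,"claw": -0.3},
    {"xyz": [0,0,0],"twist": 0,"claw": -0.3},
    {"xyz": [0,0,0.3],"twist": 0,"claw": -0.3},
    {"xyz": [0,0,0.8],"twist": 0,"claw": -0.3},
    {"xyz": [0,0,1.4],"twist": 0,"claw": -0.3},
    {"xyz": [0,0,2],"twist": 0,"claw": -0.3},
    {"xyz": [0,0,2.5],"twist": 0,"claw": -0.3},
    {"xyz": [0,0,2.5],"twist": 0,"claw": -0.3},
    {"xyz": [0,0,2.5],"twist": 0,"claw": -0.3}
  ],
  "newtons": 25
}}

```text
time: 15.8
eef_pos: [0.4746, 0.3818, 0.0267]
orientation: [-0.707, 0.707, -0.016, 0.016]
contact_force: [-0.1, -0.5, -1.5]
width: 0.0587
```

```bash
python3 - <<'E'
from h import *
import pickle
a0,b0=pickle.load(open('c0.pkl','rb'))
d=cap('side');w=cap('wrist');s=monitor.state();print(s['width'],s['contact_force'],s['eef_pos'])
R=lambda i:cv2.resize(i,(400,300),interpolation=cv2.INTER_CUBIC)
im=np.hstack([R(d['pixels'][230:320,210:330]),R(w['pixels'])])
cv2.imwrite('pics/s9.png',im[...,::-1])
for i in(b0,d):
    g=i['pixels'].min(2);m=np.zeros(g.shape,np.uint8);m[240:310,215:310]=g[240:310,215:310]>150
    c=max(cv2.findContours(m,cv2.RETR_EXTERNAL,cv2.CHAIN_APPROX_NONE)[0],key=cv2.contourArea).reshape(-1,2);print(c[c.sum(1).argmax()],c.max(0))
E
```

```text
0.058861395639604 [-0.16657439 -0.59979988 -1.66367533] [0.47449682 0.38165313 0.02642529]
[287 304] [295 304]
[289 294] [297 309]
```

It lifted: the wrist force shows about 1.5 N of weight, and the tray rose in the side image. The grip holds only on the tray's base edge, so I'll carry it gently.

Emit:
{"method": "arm_command", "body": {
  "rows": [
    {"xyz": [0,0,1.5],"twist": 0,"claw": -0.3},
    {"xyz": [0,0,3.5],"twist": 0,"claw": -0.3},
    {"xyz": [0,0,6],"twist": -0.05,"claw": -0.3},
    {"xyz": [0.5,-1,8],"twist": -0.15,"claw": -0.3},
    {"xyz": [1.5,-3,9],"twist": -0.27,"claw": -0.3},
    {"xyz": [3,-6,9],"twist": -0.4,"claw": -0.3},
    {"xyz": [4.5,-9.5,9],"twist": -0.53,"claw": -0.3},
    {"xyz": [6,-13,9],"twist": -0.66,"claw": -0.3},
    {"xyz": [7.5,-16,9],"twist": -0.78,"claw": -0.3},
    {"xyz": [8.5,-18.5,9],"twist": -0.88,"claw": -0.3}
  ],
  "newtons": 25
}}

```text
time: 17.15
eef_pos: [0.5613, 0.1957, 0.1189]
orientation: [0.633, -0.631, 0.316, -0.318]
contact_force: [-0.1, -0.1, -1.2]
width: 0.059
```

Emit:
{"method": "arm_command", "body": {
  "rows": [
    {"xyz": [1,-2.5,0],"twist": -0.12,"claw": -0.3},
    {"xyz": [2.5,-5,0],"twist": -0.24,"claw": -0.3},
    {"xyz": [4,-7.5,0],"twist": -0.36,"claw": -0.3},
    {"xyz": [5,-10,0],"twist": -0.46,"claw": -0.3},
    {"xyz": [5.3,-11,0],"twist": -0.55,"claw": -0.3},
    {"xyz": [5.3,-11.4,0],"twist": -0.59,"claw": -0.3},
    {"xyz": [5.3,-11.4,0],"twist": -0.612,"claw": -0.3},
    {"xyz": [5.3,-11.4,0],"twist": -0.612,"claw": -0.3},
    {"xyz": [5.3,-11.4,0],"twist": -0.612,"claw": -0.3},
    {"xyz": [5.3,-11.4,0],"twist": -0.612,"claw": -0.3}
  ],
  "newtons": 25
}}

```text
time: 18.4
eef_pos: [0.6126, 0.0832, 0.1167]
orientation: [-0.508, 0.508, -0.492, 0.491]
contact_force: [0.5, 0.1, -1.6]
width: 0.0592
```

```bash
python3 - <<'E'
from h import *
from scipy.spatial.transform import Rotation as Ro
w=cap('wrist');d=cap('side');s=monitor.state();q=s['orientation'];print(s['width'],s['contact_force'],s['eef_pos'])
z=Ro.from_quat([*q[1:],q[0]]).as_matrix();print(np.arctan2(z[1,2],z[0,2]))
R=lambda i:cv2.resize(i,(400,300),interpolation=cv2.INTER_CUBIC)
cv2.imwrite('pics/s10.png',np.hstack([R(w['pixels']),R(d['pixels'][110:245,170:350])])[...,::-1])
E
```

```text
0.05898549137110982 [ 0.55650398 -0.12638924 -0.46118   ] [0.61267933 0.08305278 0.11667054]
0.033491722969761384
```

View pics/s10.png

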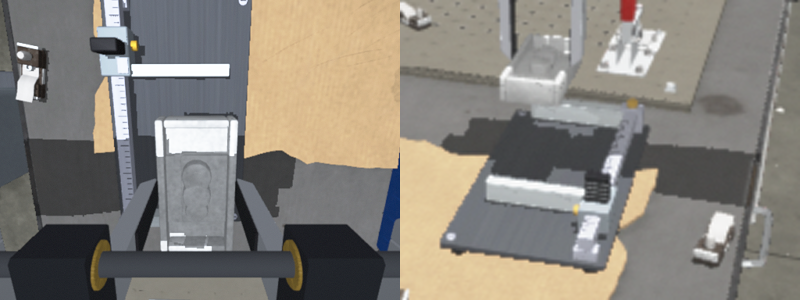

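The tray hangs level between the jaws, parallel to the beam; in the wrist view it sits at columns 157–237, with the jaw bar beyond it at row 70. I'll lower it.

Emit:
{"method": "arm_command", "body": {
  "rows": [
    {"xyz": [0,0,-2],"twist": 0,"claw": -0.3},
    {"xyz": [0,0,-4.5],"twist": 0,"claw": -0.3},
    {"xyz": [0,0,-6.5],"twist": 0,"claw": -0.3},
    {"xyz": [0,0,-8],"twist": 0,"claw": -0.3},
    {"xyz": [0,0,-8.5],"twist": 0,"claw": -0.3},
    {"xyz": [0,0,-8.8],"twist": 0,"claw": -0.3},
    {"xyz": [0,0,-9],"twist": 0,"claw": -0.3},
    {"xyz": [0,0,-9.1],"twist": 0,"claw": -0.3},
    {"xyz": [0,0,-9.2],"twist": 0,"claw": -0.3},
    {"xyz": [0,0,-9.2],"twist": 0,"claw": -0.3}
  ],
  "newtons": 25
}}

```text
time: 19.75
eef_pos: [0.6129, 0.0828, 0.0249]
orientation: [0.508, -0.508, 0.492, -0.492]
contact_force: [-0.9, -0.3, -1.4]
width: 0.0591
```

Emit:
{"method": "arm_command", "body": {
  "rows": [
    {"xyz": [0,0,-0.05],"twist": 0,"claw": -0.3},
    {"xyz": [0,0,-0.1],"twist": 0,"claw": -0.3},
    {"xyz": [0,0,-0.15],"twist": 0,"claw": -0.3},
    {"xyz": [0,0,-0.15],"twist": 0,"claw": -0.3},
    {"xyz": [0,0,-0.15],"twist": 0,"claw": -0.3},
    {"xyz": [0,0,-0.15],"twist": 0,"claw": -0.3},
    {"xyz": [0,0,-0.15],"twist": 0,"claw": -0.3},
    {"xyz": [0,0,-0.15],"twist": 0,"claw": -0.3},
    {"xyz": [0,0,-0.15],"twist": 0,"claw": -0.3},
    {"xyz": [0,0,-0.15],"twist": 0,"claw": -0.3}
  ],
  "newtons": 25
}}

```text
time: 21.0
eef_pos: [0.6129, 0.0828, 0.0242]
orientation: [0.508, -0.508, 0.492, -0.492]
contact_force: [-2.8, 0.5, 6.2]
width: 0.059
```

The tray is on the plate; fz went from -1.4 to +6.2 N. I'll release and rise.

Emit:
{"method": "arm_command", "body": {
  "rows": [
    {"xyz": [0,0,0.05],"twist": 0,"claw": 0.3},
    {"xyz": [0,0,0.05],"twist": 0,"claw": 0.5},
    {"xyz": [0,0,0.05],"twist": 0,"claw": 0.8},
    {"xyz": [0,0,0.05],"twist": 0,"claw": 0.8},
    {"xyz": [0,0,0.05],"twist": 0,"claw": 0.8},
    {"xyz": [0,0,1],"twist": 0,"claw": 0.8},
    {"xyz": [0,0,3],"twist": 0,"claw": 0.8},
    {"xyz": [0,0,6],"twist": 0,"claw": 0.8},
    {"xyz": [0,0,9],"twist": 0,"claw": 0.8},
    {"xyz": [0,0,11],"twist": 0,"claw": 0.8}
  ]
}}

```text
time: 22.25
eef_pos: [0.6142, 0.0829, 0.1369]
orientation: [0.509, -0.507, 0.491, -0.493]
contact_force: [0.0, -0.8, 0.0]
width: 0.085
```

```bash
python3 - <<'E'
from h import *
import pickle
w=cap('wrist');t=cap('top');s=monitor.state();print(s['width'],s['contact_force'],s['eef_pos'])
pickle.dump((w,t),open('c2.pkl','wb'))
i=w['pixels'];g=i.min(2)
print(proj(w,[[.613,.083,.048],[.613,.138,.048],[.613,.028,.048],[.613,.168,.047]]))
m=((g>135)).astype(np.uint8)
for c in cv2.findContours(m,cv2.RETR_EXTERNAL,cv2.CHAIN_APPROX_NONE)[0]:
    if cv2.contourArea(c)>300:
        r=cv2.minAreaRect(c);P=ray(w,c.reshape(-1,2),.048)[:,:2].astype(np.float32);print(r,cv2.minAreaRect(P))
E
```

```text
0.08442808895777462 [ 0.31205325  0.11681057 -0.34873991] [0.61540496 0.08288405 0.13749962]
[[248.93365395 194.43857884]
 [250.82243086 135.20590409]
 [247.22740107 247.94723921]
 [251.93312335 100.15910682]]
((217.0, 376.0), (14.0, 52.0), 90.0) ((0.5833831429481506, -0.1303558051586151), (0.05897044017910957, 0.01957441121339798), 1.6311570405960083)
((231.99996948242188, 272.4999694824219), (99.99998474121094, 12.999998092651367), -0.0) ((0.5985128283500671, 0.000362638384103775), (0.10131483525037766, 0.014708981849253178), 1.7460904121398926)
((248.5, 190.49996948242188), (66.99998474121094, 112.99998474121094), -0.0) ((0.6127429008483887, 0.08401240408420563), (0.06068455055356026, 0.11002490669488907), 1.8481022119522095)
((134.2335968017578, 144.06967163085938), (88.90609741210938, 23.991971969604492), 84.80557250976562) ((0.50826495885849, 0.12526105344295502), (0.022217215970158577, 0.08048947900533676), 1.88480806350708)
((45.3658561706543, 106.20732116699219), (27.055727005004883, 45.16649627685547), 6.34019136428833) ((0.43269193172454834, 0.15665678679943085), (0.03819361329078674, 0.023225178942084312), 78.8164291381836)
((229.0, 89.5), (15.0, 118.0), 90.0) ((0.5930660367012024, 0.17607875168323517), (0.10114829987287521, 0.01224173791706562), 1.8732073307037354)
((156.7418212890625, 150.6598358154297), (162.96434020996094, 35.58054733276367), 84.80557250976562) ((0.528279185295105, 0.11561733484268188), (0.030418451875448227, 0.14646832644939423), 2.078951835632324)
((409.0, 103.5), (207.0, 204.0), 90.0) ((0.7569446563720703, 0.16226106882095337), (0.18539294600486755, 0.17466983199119568), 1.9304906129837036)
((145.5, 29.0), (58.0, 41.0), 90.0) ((0.5240233540534973, 0.22099779546260834), (0.04248431324958801, 0.03301595151424408), 88.76536560058594)
```

The tray sits at (0.613, 0.084) at 1.85° (0.032 rad), matching the caliper yaw of 0.033, with a measured size of 61×110 mm. Moving to behind the lug with the fingers shut.

Emit:
{"method": "arm_command", "body": {
  "rows": [
    {"xyz": [0,0,0.5],"twist": 0,"claw": 0.4},
    {"xyz": [-1,2,0.5],"twist": 0,"claw": -0.2},
    {"xyz": [-3,5,0.5],"twist": 0,"claw": -1},
    {"xyz": [-5,8.5,0.5],"twist": 0,"claw": -1},
    {"xyz": [-7,11.5,0.5],"twist": 0,"claw": -1},
    {"xyz": [-8.5,13.5,0.5],"twist": 0,"claw": -1},
    {"xyz": [-8.5,13.9,0.5],"twist": 0,"claw": -1},
    {"xyz": [-8.5,13.9,0.5],"twist": 0,"claw": -1},
    {"xyz": [-8.5,13.9,0.5],"twist": 0,"claw": -1},
    {"xyz": [-8.5,13.9,0.5],"twist": 0,"claw": -1}
  ],
  "newtons": 20
}}

```text
time: 23.6
eef_pos: [0.5283, 0.2211, 0.1381]
orientation: [-0.508, 0.508, -0.492, 0.492]
contact_force: [-0.2, -0.9, -0.4]
width: 0.0003
```

```bash
python3 - <<'E'
from h import *
w=cap('wrist');s=monitor.state();print(s['width'],s['contact_force'],s['eef_pos'])
P=s['eef_pos']
i=w['pixels']
pts=proj(w,[[.53,.197,.082],[.528,.191,.082],P]);print(pts)
# caliper lug black mask
m=(i.max(2)<45).astype(np.uint8)
for c in cv2.findContours(m,cv2.RETR_EXTERNAL,cv2.CHAIN_APPROX_NONE)[0]:
    if cv2.contourArea(c)>60:
        r=cv2.minAreaRect(ray(w,c.reshape(-1,2),.082)[:,:2].astype(np.float32));print(cv2.boundingRect(c),r)
cv2.imwrite('pics/w11.png',i[...,::-1])
E
```

```text
0.0005318470991923876 [-0.15753138  0.19445414 -0.37014538] [0.52820178 0.22113019 0.13815526]
[[251.79044385 231.78659724]
 [249.27171601 238.13535767]
 [250.37331965 230.35339467]]
(259, 288, 97, 45) ((0.5849109888076782, 0.11976584792137146), (0.09171745926141739, 0.04760546609759331), 1.8097810745239258)
(148, 288, 96, 42) ((0.4791315197944641, 0.11810843646526337), (0.0906539112329483, 0.04423730447888374), 1.80978524684906)
```

View pics/w11.png

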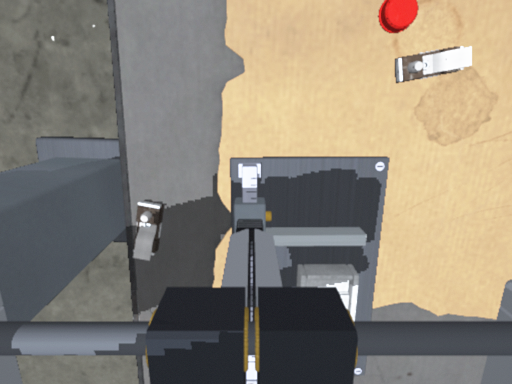

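The wrist view shows the shut fingers over the beam, just behind the lug (tips at (250,228)), with the jaw bar at row 237 and the tray beyond it clear. I'll lower the fingers behind the lug.

Emit:
{"method": "arm_command", "body": {
  "rows": [
    {"xyz": [0,0,-2],"twist": 0,"claw": -1},
    {"xyz": [0,0,-4],"twist": 0,"claw": -1},
    {"xyz": [0,0,-6],"twist": 0,"claw": -1},
    {"xyz": [0,0,-7],"twist": 0,"claw": -1},
    {"xyz": [0,0,-7.7],"twist": 0,"claw": -1},
    {"xyz": [0,0,-7.7],"twist": 0,"claw": -1},
    {"xyz": [0,-0.2,-7.7],"twist": 0,"claw": -1},
    {"xyz": [0,-0.4,-7.7],"twist": 0,"claw": -1},
    {"xyz": [0,-0.4,-7.7],"twist": 0,"claw": -1},
    {"xyz": [0,-0.4,-7.7],"twist": 0,"claw": -1}
  ]
}}

```text
time: 24.9
eef_pos: [0.5279, 0.2178, 0.0615]
orientation: [0.508, -0.508, 0.492, -0.492]
contact_force: [0.1, -0.9, 0.5]
width: 0.0
```

Emit:
{"method": "arm_command", "body": {
  "rows": [
    {"xyz": [0,-0.2,0],"twist": 0,"claw": -1},
    {"xyz": [0,-0.4,0],"twist": 0,"claw": -1},
    {"xyz": [0,-0.6,0],"twist": 0,"claw": -1},
    {"xyz": [0,-0.8,0],"twist": 0,"claw": -1},
    {"xyz": [0,-1,0],"twist": 0,"claw": -1},
    {"xyz": [0,-1.2,0],"twist": 0,"claw": -1},
    {"xyz": [0,-1.4,0],"twist": 0,"claw": -1},
    {"xyz": [0,-1.6,0],"twist": 0,"claw": -1},
    {"xyz": [0,-1.8,0],"twist": 0,"claw": -1},
    {"xyz": [0,-2,0],"twist": 0,"claw": -1}
  ]
}}

```text
time: 26.15
eef_pos: [0.5278, 0.1977, 0.0613]
orientation: [0.508, -0.508, 0.492, -0.492]
contact_force: [0.3, 1.0, -0.3]
width: 0.0004
```

```bash
cat > w.py <<'E'
from h import *
w=cap('wrist');s=monitor.state();print(s['width'],s['contact_force'].round(2),s['eef_pos'].round(4),s['time'])
i=w['pixels'];g=i.min(2)
for T in (100,135):
  for c in cv2.findContours((g>T).astype(np.uint8),cv2.RETR_LIST,cv2.CHAIN_APPROX_NONE)[0]:
    P=ray(w,c.reshape(-1,2),.048)[:,:2].astype(np.float32);r=cv2.minAreaRect(P)
    if .04<max(r[1])<.13 and .008<min(r[1])<.07: print(T,cv2.boundingRect(c),np.round(r[0],4),np.round(r[1],4),round(r[2],2))
cv2.imwrite('pics/last.png',i[...,::-1])
E
python3 w.py
```

```text
0.0006232757067502155 [0.65 0.15 0.15] [0.5278 0.1975 0.0612] 26.2
100 (0, 330, 142, 54) [0.383  0.0763] [0.1234 0.0527] 1.9
100 (18, 253, 83, 68) [0.3943 0.1256] [0.0878 0.0431] 43.43
100 (246, 169, 160, 70) [0.5804 0.2102] [0.0483 0.1126] 86.08
100 (0, 14, 35, 80) [0.3823 0.3013] [0.0489 0.0176] 66.72
100 (0, 0, 82, 168) [0.3851 0.2844] [0.1019 0.0562] 89.56
135 (16, 340, 91, 12) [0.3787 0.0874] [0.0734 0.0105] 2.77
135 (343, 289, 53, 33) [0.6216 0.1325] [0.0401 0.0284] 6.72
135 (275, 246, 132, 15) [0.5946 0.1766] [0.0964 0.0113] 1.88
135 (205, 237, 23, 50) [0.5033 0.1661] [0.0424 0.0142] 81.32
135 (100, 214, 30, 63) [0.429  0.1769] [0.0499 0.0201] 80.46
135 (102, 67, 102, 150) [0.4715 0.2415] [0.1076 0.0529] 59.21
135 (77, 0, 106, 146) [0.451  0.2938] [0.0632 0.0869] 0.07
```

There's no contact even though the tips should have met the lug. Together with the tray behaviour, this fits fingers that only have substance from about 20 mm above the reported TCP. I'll retreat, go about 2 cm lower and push again.

Emit:
{"method": "arm_command", "body": {
  "rows": [
    {"xyz": [0,1.2,0],"twist": 0,"claw": -1},
    {"xyz": [0,2.6,0],"twist": 0,"claw": -1},
    {"xyz": [0,2.6,0],"twist": 0,"claw": -1},
    {"xyz": [0,2.6,-0.3],"twist": 0,"claw": -1},
    {"xyz": [0,2.6,-0.6],"twist": 0,"claw": -1},
    {"xyz": [0,2.6,-0.8],"twist": 0,"claw": -1},
    {"xyz": [0,2.6,-0.9],"twist": 0,"claw": -1},
    {"xyz": [0,2.6,-0.95],"twist": 0,"claw": -1},
    {"xyz": [0,2.6,-1],"twist": 0,"claw": -1},
    {"xyz": [0,2.6,-1],"twist": 0,"claw": -1}
  ]
}}

```text
time: 27.45
eef_pos: [0.5278, 0.2238, 0.0513]
orientation: [0.508, -0.508, 0.492, -0.492]
contact_force: [-0.4, 0.0, 0.0]
width: 0.0004
```

Emit:
{"method": "arm_command", "body": {
  "rows": [
    {"xyz": [0,0,-0.1],"twist": 0,"claw": -1},
    {"xyz": [0,0,-0.2],"twist": 0,"claw": -1},
    {"xyz": [0,0,-0.3],"twist": 0,"claw": -1},
    {"xyz": [0,0,-0.4],"twist": 0,"claw": -1},
    {"xyz": [0,0,-0.5],"twist": 0,"claw": -1},
    {"xyz": [0,0,-0.6],"twist": 0,"claw": -1},
    {"xyz": [0,0,-0.7],"twist": 0,"claw": -1},
    {"xyz": [0,0,-0.7],"twist": 0,"claw": -1},
    {"xyz": [0,0,-0.7],"twist": 0,"claw": -1},
    {"xyz": [0,0,-0.7],"twist": 0,"claw": -1}
  ]
}}

```text
time: 28.7
eef_pos: [0.5278, 0.2238, 0.0443]
orientation: [0.508, -0.508, 0.492, -0.492]
contact_force: [0.6, -0.6, 0.0]
width: 0.0005
```

TCP z of 44 mm is below the beam top with no contact, which confirms the offset. Now I push the lug.

Emit:
{"method": "arm_command", "body": {
  "rows": [
    {"xyz": [0,-0.3,0],"twist": 0,"claw": -1},
    {"xyz": [0,-0.6,0],"twist": 0,"claw": -1},
    {"xyz": [0,-0.9,0],"twist": 0,"claw": -1},
    {"xyz": [0,-1.2,0],"twist": 0,"claw": -1},
    {"xyz": [0,-1.5,0],"twist": 0,"claw": -1},
    {"xyz": [0,-1.8,0],"twist": 0,"claw": -1},
    {"xyz": [0,-2.1,0],"twist": 0,"claw": -1},
    {"xyz": [0,-2.4,0],"twist": 0,"claw": -1},
    {"xyz": [0,-2.7,0],"twist": 0,"claw": -1},
    {"xyz": [0,-3,0],"twist": 0,"claw": -1}
  ]
}}

```text
time: 29.95
eef_pos: [0.5282, 0.1937, 0.0444]
orientation: [0.508, -0.508, 0.492, -0.492]
contact_force: [1.2, 3.6, -1.6]
width: 0.0002
```

```bash
python3 w.py | grep -E "^0|135"
```

```text
0.00044109667271257177 [ 1.47  1.99 -0.67] [0.5282 0.1933 0.0444] 30.0
135 (18, 340, 99, 13) [0.3951 0.0987] [0.0735 0.0107] 1.85
135 (348, 294, 58, 28) [0.6207 0.1393] [0.0419 0.0221] 0.29
135 (279, 269, 138, 17) [0.5964 0.1627] [0.095  0.0124] 1.85
135 (89, 217, 32, 67) [0.4304 0.1772] [0.0493 0.0194] 81.09
135 (233, 147, 34, 78) [0.5266 0.225 ] [0.0207 0.0505] 1.86
```

The jaw moved 14 mm with about 3 N of drag. Continuing along the beam.

Emit:
{"method": "arm_command", "body": {
  "rows": [
    {"xyz": [0.01,-0.3,0],"twist": 0,"claw": -1},
    {"xyz": [0.02,-0.6,0],"twist": 0,"claw": -1},
    {"xyz": [0.03,-0.9,0],"twist": 0,"claw": -1},
    {"xyz": [0.04,-1.2,0],"twist": 0,"claw": -1},
    {"xyz": [0.05,-1.5,0],"twist": 0,"claw": -1},
    {"xyz": [0.06,-1.8,0],"twist": 0,"claw": -1},
    {"xyz": [0.07,-2.1,0],"twist": 0,"claw": -1},
    {"xyz": [0.08,-2.4,0],"twist": 0,"claw": -1},
    {"xyz": [0.09,-2.6,0],"twist": 0,"claw": -1},
    {"xyz": [0.09,-2.8,0],"twist": 0,"claw": -1}
  ]
}}

```text
time: 31.25
eef_pos: [0.5289, 0.1658, 0.0444]
orientation: [0.508, -0.508, 0.492, -0.492]
contact_force: [2.5, 3.6, -0.0]
width: 0.0007
```

```bash
python3 w.py | grep -E "^0|135"
```

```text
0.00041924116962422183 [3.56 3.2  0.12] [0.5289 0.1655 0.0444] 31.3
135 (414, 357, 72, 27) [0.6832 0.0578] [0.0524 0.0245] 1.87
135 (276, 267, 142, 55) [0.5961 0.1218] [0.0423 0.0974] 89.23
135 (199, 208, 28, 79) [0.5045 0.1532] [0.0587 0.0178] 87.08
135 (224, 101, 45, 125) [0.5248 0.2101] [0.0264 0.0784] 1.87
```

Emit:
{"method": "arm_command", "body": {
  "rows": [
    {"xyz": [0,-0.1,0],"twist": 0,"claw": -1},
    {"xyz": [0,-0.2,0],"twist": 0,"claw": -1},
    {"xyz": [0,-0.3,0],"twist": 0,"claw": -1},
    {"xyz": [0,-0.38,0],"twist": 0,"claw": -1},
    {"xyz": [0,-0.46,0],"twist": 0,"claw": -1},
    {"xyz": [0,-0.52,0],"twist": 0,"claw": -1},
    {"xyz": [0,-0.58,0],"twist": 0,"claw": -1},
    {"xyz": [0,-0.62,0],"twist": 0,"claw": -1},
    {"xyz": [0,-0.66,0],"twist": 0,"claw": -1},
    {"xyz": [0,-0.7,0],"twist": 0,"claw": -1}
  ]
}}

```text
time: 32.55
eef_pos: [0.5287, 0.1588, 0.0443]
orientation: [0.508, -0.508, 0.492, -0.492]
contact_force: [3.1, 2.9, 0.8]
width: 0.0003
```

Emit:
{"method": "arm_command", "body": {
  "rows": [
    {"xyz": [0,-0.02,0],"twist": 0,"claw": -1},
    {"xyz": [0,-0.04,0],"twist": 0,"claw": -1},
    {"xyz": [0,-0.06,0],"twist": 0,"claw": -1},
    {"xyz": [0,-0.08,0],"twist": 0,"claw": -1},
    {"xyz": [0,-0.1,0],"twist": 0,"claw": -1},
    {"xyz": [0,-0.12,0],"twist": 0,"claw": -1},
    {"xyz": [0,-0.14,0],"twist": 0,"claw": -1},
    {"xyz": [0,-0.16,0],"twist": 0,"claw": -1},
    {"xyz": [0,-0.18,0],"twist": 0,"claw": -1},
    {"xyz": [0,-0.2,0],"twist": 0,"claw": -1}
  ]
}}

```text
time: 33.8
eef_pos: [0.5287, 0.1568, 0.0443]
orientation: [-0.508, 0.508, -0.492, 0.492]
contact_force: [3.1, 3.8, 1.4]
width: 0.0007
```

Emit:
{"method": "arm_command", "body": {
  "rows": [
    {"xyz": [0,-0.01,0],"twist": 0,"claw": -1},
    {"xyz": [0,-0.03,0],"twist": 0,"claw": -1},
    {"xyz": [0,-0.04,0],"twist": 0,"claw": -1},
    {"xyz": [0,-0.06,0],"twist": 0,"claw": -1},
    {"xyz": [0,-0.07,0],"twist": 0,"claw": -1},
    {"xyz": [0,-0.08,0],"twist": 0,"claw": -1},
    {"xyz": [0,-0.09,0],"twist": 0,"claw": -1},
    {"xyz": [0,-0.1,0],"twist": 0,"claw": -1},
    {"xyz": [0,-0.11,0],"twist": 0,"claw": -1},
    {"xyz": [0,-0.12,0],"twist": 0,"claw": -1}
  ]
}}

```text
time: 35.05
eef_pos: [0.5287, 0.1556, 0.0442]
orientation: [-0.508, 0.508, -0.492, 0.492]
contact_force: [2.4, 4.1, 0.9]
width: 0.0006
```

```bash
python3 w.py | grep -E "^0|135"
```

```text
0.0006372277322899494 [2.18 4.1  1.36] [0.5287 0.1556 0.0443] 35.1
135 (413, 356, 73, 28) [0.6832 0.0483] [0.052  0.0254] 1.9
135 (255, 230, 164, 92) [0.5867 0.1209] [0.0517 0.1222] 78.91
135 (197, 194, 51, 93) [0.5094 0.148 ] [0.0342 0.0672] 0.48
135 (271, 84, 24, 108) [0.5462 0.2171] [0.0139 0.0647] 2.85
135 (224, 84, 46, 142) [0.5248 0.2048] [0.0266 0.0878] 1.88
```

Emit:
{"method": "arm_command", "body": {
  "rows": [
    {"xyz": [0,-0.01,0],"twist": 0,"claw": -1},
    {"xyz": [0,-0.03,0],"twist": 0,"claw": -1},
    {"xyz": [0,-0.04,0],"twist": 0,"claw": -1},
    {"xyz": [0,-0.06,0],"twist": 0,"claw": -1},
    {"xyz": [0,-0.07,0],"twist": 0,"claw": -1},
    {"xyz": [0,-0.08,0],"twist": 0,"claw": -1},
    {"xyz": [0,-0.09,0],"twist": 0,"claw": -1},
    {"xyz": [0,-0.1,0],"twist": 0,"claw": -1},
    {"xyz": [0,-0.11,0],"twist": 0,"claw": -1},
    {"xyz": [0,-0.12,0],"twist": 0,"claw": -1}
  ]
}}

```text
time: 36.35
eef_pos: [0.5286, 0.1549, 0.0443]
orientation: [0.508, -0.508, 0.492, -0.491]
contact_force: [2.5, 5.2, 1.3]
width: 0.0006
```

Force is rising (5.2 N) and the TCP lags the command, so the housing is stopping. Small steps from here.

Emit:
{"method": "arm_command", "body": {
  "rows": [
    {"xyz": [0,-0.01,0],"twist": 0,"claw": -1},
    {"xyz": [0,-0.02,0],"twist": 0,"claw": -1},
    {"xyz": [0,-0.03,0],"twist": 0,"claw": -1},
    {"xyz": [0,-0.04,0],"twist": 0,"claw": -1},
    {"xyz": [0,-0.05,0],"twist": 0,"claw": -1},
    {"xyz": [0,-0.06,0],"twist": 0,"claw": -1},
    {"xyz": [0,-0.06,0],"twist": 0,"claw": -1},
    {"xyz": [0,-0.06,0],"twist": 0,"claw": -1},
    {"xyz": [0,-0.06,0],"twist": 0,"claw": -1},
    {"xyz": [0,-0.06,0],"twist": 0,"claw": -1}
  ]
}}

```text
time: 37.6
eef_pos: [0.5286, 0.1548, 0.0443]
orientation: [0.509, -0.508, 0.492, -0.491]
contact_force: [2.8, 6.8, 1.3]
width: 0.0006
```

```bash
python3 w.py | grep -E "^0"
```

```text
0.0008187371801900779 [2.61 6.1  2.05] [0.5286 0.1548 0.0443] 37.65
```

Emit:
{"method": "arm_command", "body": {
  "rows": [
    {"xyz": [0,-0.02,0],"twist": 0,"claw": -1},
    {"xyz": [0,-0.03,0],"twist": 0,"claw": -1},
    {"xyz": [0,-0.05,0],"twist": 0,"claw": -1},
    {"xyz": [0,-0.06,0],"twist": 0,"claw": -1},
    {"xyz": [0,-0.08,0],"twist": 0,"claw": -1},
    {"xyz": [0,-0.08,0],"twist": 0,"claw": -1},
    {"xyz": [0,-0.08,0],"twist": 0,"claw": -1},
    {"xyz": [0,-0.08,0],"twist": 0,"claw": -1},
    {"xyz": [0,-0.08,0],"twist": 0,"claw": -1},
    {"xyz": [0,-0.08,0],"twist": 0,"claw": -1}
  ]
}}

```text
time: 38.9
eef_pos: [0.5285, 0.1547, 0.0443]
orientation: [0.509, -0.507, 0.492, -0.491]
contact_force: [1.8, 8.4, 0.6]
width: 0.0005
```

```bash
python3 w.py | grep -E "^0"
```

```text
0.00041062567901525013 [2.84 7.39 1.58] [0.5285 0.1547 0.0443] 38.95
```

Emit:
{"method": "arm_command", "body": {
  "rows": [
    {"xyz": [0,-0.03,0],"twist": 0,"claw": -1},
    {"xyz": [0,-0.06,0],"twist": 0,"claw": -1},
    {"xyz": [0,-0.09,0],"twist": 0,"claw": -1},
    {"xyz": [0,-0.12,0],"twist": 0,"claw": -1},
    {"xyz": [0,-0.15,0],"twist": 0,"claw": -1},
    {"xyz": [0,-0.16,0],"twist": 0,"claw": -1},
    {"xyz": [0,-0.16,0],"twist": 0,"claw": -1},
    {"xyz": [0,-0.16,0],"twist": 0,"claw": -1},
    {"xyz": [0,-0.16,0],"twist": 0,"claw": -1},
    {"xyz": [0,-0.16,0],"twist": 0,"claw": -1}
  ]
}}

```text
time: 40.2
eef_pos: [0.5284, 0.1544, 0.0444]
orientation: [0.509, -0.507, 0.493, -0.491]
contact_force: [2.2, 11.8, 0.7]
width: 0.0007
```

```bash
python3 - <<'E'
from h import *
f=[]
for _ in range(4): cap('side'); f.append(monitor.state()['contact_force'])
print(np.round(f,1),np.mean(f,0),monitor.state()['eef_pos'])
E
```

```text
[[ 2.  10.5  0.8]
 [ 2.  11.7  1.5]
 [ 2.  11.7  2.1]
 [ 1.5 11.6  1.4]] [ 1.88814764 11.37503302  1.45281323] [0.52842297 0.1543557  0.04440123]
```

The total is about 11.5 N, so about 8.5 N on the housing after the 3 N drag. Holding for over a second.

Emit:
{"method": "arm_command", "body": {
  "rows": [
    {"xyz": [0,-0.02,0],"twist": 0,"claw": -1},
    {"xyz": [0,-0.02,0],"twist": 0,"claw": -1},
    {"xyz": [0,-0.02,0],"twist": 0,"claw": -1},
    {"xyz": [0,-0.02,0],"twist": 0,"claw": -1},
    {"xyz": [0,-0.02,0],"twist": 0,"claw": -1},
    {"xyz": [0,-0.02,0],"twist": 0,"claw": -1},
    {"xyz": [0,-0.02,0],"twist": 0,"claw": -1},
    {"xyz": [0,-0.02,0],"twist": 0,"claw": -1},
    {"xyz": [0,-0.02,0],"twist": 0,"claw": -1},
    {"xyz": [0,-0.02,0],"twist": 0,"claw": -1}
  ]
}}

```text
time: 41.65
eef_pos: [0.5284, 0.1543, 0.0444]
orientation: [0.509, -0.507, 0.493, -0.49]
contact_force: [1.7, 11.3, 1.5]
width: 0.0005
```

Emit:
{"method": "arm_command", "body": {
  "rows": [
    {"xyz": [0,0.1,0],"twist": 0,"claw": -1},
    {"xyz": [0,0.2,0],"twist": 0,"claw": -1},
    {"xyz": [0,0.3,0],"twist": 0,"claw": -1},
    {"xyz": [0,0.6,0],"twist": 0,"claw": -1},
    {"xyz": [0,1.2,0],"twist": 0,"claw": -1},
    {"xyz": [0,2.5,0],"twist": 0,"claw": -1},
    {"xyz": [0,3,0],"twist": 0,"claw": -1},
    {"xyz": [0,3,2],"twist": 0,"claw": -1},
    {"xyz": [0,3,5],"twist": 0,"claw": -1},
    {"xyz": [0,3,8],"twist": 0,"claw": -1}
  ]
}}

```text
time: 42.9
eef_pos: [0.5282, 0.1814, 0.1247]
orientation: [-0.508, 0.509, -0.492, 0.491]
contact_force: [0.4, -0.0, 0.3]
width: 0.0
```

Emit:
{"method": "arm_command", "body": {
  "rows": [
    {"xyz": [0,3,2],"twist": 0,"claw": -1},
    {"xyz": [-2,6,4],"twist": 0,"claw": -1},
    {"xyz": [-4,10,6],"twist": 0,"claw": -1},
    {"xyz": [-7,15,7],"twist": 0,"claw": -1},
    {"xyz": [-10,20,7],"twist": 0,"claw": -1},
    {"xyz": [-12,24,7],"twist": 0,"claw": -1},
    {"xyz": [-12,24,7],"twist": 0,"claw": -1},
    {"xyz": [-12,24,7],"twist": 0,"claw": -1},
    {"xyz": [-12,24,7],"twist": 0,"claw": -1},
    {"xyz": [-12,24,7],"twist": 0,"claw": -1}
  ]
}}

```text
time: 44.15
eef_pos: [0.4094, 0.4202, 0.1942]
orientation: [-0.508, 0.508, -0.492, 0.492]
contact_force: [1.1, -0.7, 0.7]
width: 0.0003
```

```bash
python3 - <<'E'
from h import *
t=cap('top','t_end');s=monitor.state();print(s['time'],s['eef_pos'],s['contact_force'])
i=t['pixels']
g=i.min(2);m=np.zeros(g.shape,np.uint8);m[155:235,230:360]=(g[155:235,230:360]>150)
for c in cv2.findContours(m,cv2.RETR_LIST,cv2.CHAIN_APPROX_NONE)[0]:
    if len(c)>30:
        r=cv2.minAreaRect(ray(t,c.reshape(-1,2),.048)[:,:2].astype(np.float32));print(cv2.boundingRect(c),np.round(r[0],4),np.round(r[1],4),round(r[2],2))
# row profile through the housing
for row in (180,190,200): print(row,g[row,255:356])
E
```

```text
44.2 [0.40935093 0.42031914 0.19425609] [ 0.20260561 -1.37477906  0.3726798 ]
(273, 227, 19, 6) [0.5021 0.1461] [0.0101 0.041 ] 9.68
(296, 193, 51, 23) [0.5629 0.0591] [0.049  0.1137] 2.09
(230, 155, 125, 79) [0.5886 0.1264] [0.1843 0.2818] 1.75
180 [108 106 107 108 106 106 106 106 106 106 106 105 107 106 106 106 107 107
 107 107 107 105 103 102 104 103 103 102 102 102 103 103 101 100  56 204
 255 255 253 255 218 229 241 247 248 247 248 249 251 252 254 244 193 251
 229 235 251 255 254 254 255 254 250 253 253 249 251 255 253 254 254 246
 241 239 238 243 249 234 246 249 246 245 247 254 223 153 255 254 251 252
 250 250 253 255 216  84 112 127 127 125 125]
190 [108 109 108 109 108 108 107 106 105 104 106 107 106 106 106 107 106 106
 106 105 107 107 105 105 106 106 105 104 105 105 106 105 106 104 101  78
 255 255 253 252 254 251 255 208 244 254 253 253 254 254 255 255 232 216
 250 254 253 253 253 252 252 253 253 252 252 253 254 254 254 254 255 253
 251 247 246 248 249 249 243 254 255 255 254 253 255 187 177 249 214 249
 254 250 251 255 253 161 103 119 121 122 123]
200 [110 109 109 109 109 107 107 107 107 106 106 106 107 106 106 106 106 107
 106 106 106 107 107 107 106 106 105 105 104 105 105 105 105 104 102  64
 237 255 255 254 255 208  85  99 102 103 102 104 103 102 104 107 106 105
 105 103 104 104 105 105 103 105 105 105 106 105 105 105 105 105 104 103
 106 106 107 106 107 108 107 106 106 106 107 105 106 107 106 106 103 148
 255 255 252 253 255 236 119 113 129 126 125]
```

The top view shows jaw, tray and fixed jaw touching with no gap, and the arm is clear. Handing in.

```bash
python3 -c "
from h import *
import pickle
a=pickle.load(open('c0.pkl','rb'))[0]['pixels'].astype(int);b=cap('top')['pixels'].astype(int)
for n,(x0,y0,x1,y1) in dict(cap=(174,156,194,176),back=(192,134,212,168),front=(255,258,292,280)).items(): print(n,abs(a-b)[y0:y1,x0:x1].mean().round(1))
from cell import hand_in; print(hand_in())"
```

```text
cap 5.8
back 5.9
front 4.5
the job is handed in; nothing more can be done
None
```

I laid the housing on the plate and let go with the sliding jaw still clear. I then pushed the jaw closed by its lug, held the measuring force for over a second, backed off and handed in at about 44 s. The hand-in gives no verdict.

- **Measuring force:** the tool read 11.3–11.8 N while pressing. Taking off the stated 3 N of slide drag leaves about 8.5 N on the housing. That is an estimate, since the force on the housing itself can't be read.
- **Final position:** the last top picture shows sliding jaw, housing and fixed jaw touching with no visible gap. I judged squareness only from that picture; the jaw's angle was not measured. Before closing, the housing lay at 0.032 rad against a caliper yaw of about 0.033.
- **Bystanders:** the picture around the cap and both blocks changed only slightly from the start (mean difference about 5 of 255). I took that as unmoved and did not measure their positions again.
- **What disagreed:** the reported tool tip sits about 20 mm below where the fingers actually make contact.
    - My first grasp attempts and the first push at the lug passed straight through without touching, which cost about 10–15 s.
    - Going lower fixed both. The housing was therefore gripped by only about the top 5 mm of its walls, and it held.

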